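Find the hidden release notch of the cast clamp and hold its key down

ROBOT

A 6-joint arm with a two-finger parallel gripper is mounted at the origin on a cart in front of the work surface, level with it; the furniture and walls round the work are solid. World frame = base frame: x ahead of the robot, y to its left, z up, the work surface at z = 0. Lengths are in mm, angles in rad, forces in N, time in s.
With the tool pointing down it reaches from about 275 to 750 mm from the base axis. Payload 10.2 kg.
Tool frame: the origin (TCP) lies midway between the tips of the shut fingers; the grasp point (between the pads) lies 19 mm behind it (ctrl.grasp_offset is the distance from the TCP to the grasp point, in mm); z points along the fingers, y is the line along which they close (so a half turn about z gives the same grasp; the last joint's range is limited). The gripper opens to 85 mm and grips with 20 to 120 N. Pads are 22 mm wide; open, the fingers measure 114 mm over their backs; the gripper's body (76 mm by 85 mm) begins 54 mm behind the grasp point. The pads swing forward as they close: fully open they stand 13 mm farther back than shut.
Start: joints at [-1.344, 0.313, 1.498, -0, 1.331, -0.223], TCP at [228.251, -472.792, 231.294] pointing down, gripper open.
Joint ranges: [-2.94, 2.94], [-0.97, 2.17], [0.19, 2.56], [-1.23, 4.37], [0.02, 3.11], [-2.88, 2.88]. Speed limits (rad/s): [2.39, 2.39, 3.01, 3.14, 3.14, 3.14].

INTERFACE

Orientations are given as a unit quaternion [w, x, y, z].
In Python, from rig import ctrl, viewer, models gives the robot as it stands. The module is installed in compiled form; this text tells all that it offers.
- The arm moves only by the shell command python3 -m pendant 'ROWS' [OPENING] [FORCE]. ROWS is text: rows parted by semicolons, each of 4 numbers parted by spaces: the shift along the tool's x, y, z in m, then the turn about the tool's z in rad. In form: x y z yaw; .... A call has 1 to 10 rows; each row shifts and turns the commanded pose from where the row before left it, along the tool's axes as they then stand; what a row does not reach is not made up. A row lasts 1/8 s, in which the tool goes at most 62.5 mm and 10.7 degrees, less where a joint would pass 70% of its speed; a pose out of reach is approached as far as the arm can. A call is refused whole if a number of a shift passes 0.0625 or a number of a turn 0.188, either way. A call with a gripper value outside its range is refused whole. OPENING is the opening, from 0 (shut) to 1 (fully open), set as the call begins (- or left out, the last holds). The fingers move at their own pace and stop on an object; FORCE is the grip in N (left out, the last holds). Time passes only in rows, so rows that do not move let the fingers close. It gives the time, the measured TCP pose, the force, the opening and the grip force at its end, in the units of the state.
- ctrl.sense(): the state, without advancing time (a new reading comes with each control period).
- viewer.capture(name): name is "side" or "top"; returns a dict with "color" (384x512x3 uint8, red, green, blue), "vertical_fov" (degrees; the focal length in pixels is half the picture's height over the tangent of half this angle, whatever the lens; pixels are square), "cx", "cy" (the principal point, pixels), "pose" (4x4, takes a point from camera to world coordinates). Camera axes: x right, y down, z forward; pixel columns grow to the right and rows downward; lengths in mm; the calibration is good to about 2 mm. A picture is of the moment at which its call begins. There is no depth.
- ctrl.finish_job(): hands the job in; it is judged then, once.
Trained networks look in the newest picture that a camera, given by its name, has taken for a name from the list of things; names that differ only in an ending like _2 or _b are one class to them, and where a whole thing is asked for, a point or a joint stands for the part that bears it (a point fixed in the world has none). Each returns a list of dicts, best first, with "p" (0 to 1); they miss things now and then, are a little off and sometimes report something else, mostly with a low value. They report only what shows in the picture. A call takes as long as a camera call.
- models.boxes_of(camera, query): "at" ([x, y, z] in mm, in world coordinates, good to about 4 mm: the middle of the surface that is visible of it).
The state is a dict: "time_s": time; "joints": joint angles; "dq": joint speeds; "tau": joint torques, N m; "eef_pos": TCP position; "ee_rot": TCP orientation; "force": force on the tool from outside, world axes, zero at the start; "wrist_torque": the same for the moment, N m; "grip_width": opening from 0.0 (shut) to 1.0 (fully open); "grip_force": force on a finger pad.
Only numpy, scipy, OpenCV 4.12 (cv2) and the standard library are available. Lean on these libraries where they do the work, as an engineer would, in place of code of your own. Each camera call takes 0.05 s, during which the arm holds its last target. There are 200 camera calls.

TASK

Open the bench clamp that holds the plaster stump cast: set a fingertip on the floor of the release groove at one end, feel along the floor until the tip drops into the hidden notch, and press the sprung key in the notch all the way down. Finish while still holding the key down, so that the jaw stays open. Do not push the jaw itself, do not grasp or move the cast, and leave the other things on the bench where they are.

Things in the scene. Friction and masses are not known exactly. Their poses are not given: they have to be found in the camera images.
- clamp: Fixed clamp: a grey rail across its front (robot side), a dark base plate 130 mm wide behind it. Origin on the bench under the middle of the release groove; x points back from the groove to the cast, y along the groove to the left, z up. In mm: jaw block at x 88 to 114, slides towards the rail as the key goes down; cast at x 150; V rest to x 215; jaw and rest are 87 high.
- release_rail: The grey rail of the clamp, same origin and axes, an open-topped channel (mm): 270 long in y, 52 in x. The groove lies between the front wall (x -26 to -19, top z 80) and rear wall (x 19 to 26, top z 68): 38 wide, y -105 to 105 inside; end blocks at |y| 105 to 135 reach z 58. Its floor is flat dark steel at z 40, rigid and fixed.
- groove_mid (a point): Middle of the groove, at floor height (z 40 mm), axes as the rail's. One hidden notch, 46 mm long in y and as wide as the groove, interrupts the floor: its middle lies anywhere from y -35 to +35 mm, different every time; no listed pose shows it. Through it one reaches the key, a flat dark steel plate 8 mm below the floor when up, 18 mm when fully down.
- groove_left (a point): Point on the groove floor 82 mm to the left (+y) of groove_mid; the floor here is always plain for 20 mm either way in y.
- groove_right (a point): Point on the groove floor 82 mm to the right (-y) of groove_mid; the floor here is always plain for 20 mm either way in y.
- key (a joint): Travel of the sprung key, m: 0 up, 0.010 fully down against a firm stop. The spring pushes back with about 1 N at the start and 8 N at full travel and lifts the key again when let go. It counts as pressed above 0.008.
- jaw: The aluminium jaw block, 112 mm wide, with a rubber pad, on two guide rods behind the rail. Origin and axes coincide with the clamp's when shut. Linked to the key: it moves towards the rail (clamp -x) by 1.5 times the key's travel, 15 mm with the key fully down. Not to be touched.
- clamped_cast: Plaster-coloured round stump cast, 65 mm across, 120 mm high, standing loose on the base plate (z 12) between jaw and V rest, about 150 mm behind the middle of the groove. Origin in the middle of its underside, z up. It stays there.
- sanding_block: Cork sanding block, 62 x 100 x 34 mm, on the bench to the left of the cast; bystander. Origin in the middle of the underside.
- marker_pen: White marker pen with red cap, 136 mm long, 16 mm thick, lying on the bench in front of the rail; bystander. Origin in the middle of the underside.
- flat_brush: Red-handled flat brush, 225 mm long, on the bench to the left; bystander. Origin in the middle of the underside.
- jar_powder: White screw jar with a blue lid, 65 mm across, 88 mm high, on the right; bystander. Origin in the middle of the underside.

How it is judged:
By the outcome, as a careful person would: the job done as asked, in the order asked, and still so for the second after the job is handed in, while the arm keeps its last pose, push and grip.
It also fails if it takes over 45 s, if anything falls off the work surface, if the arm or the gripper's body presses on something with over 40 N, if the wrist force passes 120 N, or if a joint passes its speed limit or range.

## Working session

There is one attempt and no reset: what is moved stays moved. The work goes in short steps, Python scripts to look and compute and a shell command to move; the robot and the scene stay as the last step left them, time stands still between calls to the robot, and variables do not carry over. Pictures are saved under pics/ and viewed, at most 10 in all, crops included, and the job is handed in when it is done.

```bash
mkdir -p pics; python3 - <<'E'
from rig import ctrl, viewer, models
import cv2, numpy as np
s=ctrl.sense(); print(s['eef_pos'],s['ee_rot'],s['force'],s['time_s'],s['grip_width'])
for c in ['top','side']:
    d=viewer.capture(c); cv2.imwrite(f'pics/{c}0.png',d['color'][:,:,::-1]); print(c,d['vertical_fov'],d['cx'],d['cy'],np.round(d['pose'],4).tolist())
    for q in ['release_rail','jaw','clamped_cast','clamp','marker_pen','jar_powder','groove_left','groove_right']:
        r=models.boxes_of(c,q); print(q,[(np.round(x['at']).tolist(),round(x['p'],2)) for x in r[:2]])
E
```

```text
[ 228.19322947 -472.52924683  230.73566139] [-6.44757488e-04  9.74816891e-01  2.23005861e-01 -1.36110216e-05] [ 0.19536858 -0.8191207  -0.43597062] 0.0 1.002280137536645
top 45.0014193937085 258.4183523792952 193.68508571571857 [[0.0002, -0.9964, 0.0844, 430.9456], [-0.9999, 0.0007, 0.0104, -8.3944], [-0.0104, -0.0844, -0.9964, 1424.2236], [0.0, 0.0, 0.0, 1.0]]
release_rail [([508.0, 88.0, 37.0], 0.94)]
jaw [([606.0, 90.0, 54.0], 0.72)]
clamped_cast [([655.0, 88.0, 131.0], 0.78), ([605.0, 91.0, 54.0], 0.52)]
clamp [([618.0, 83.0, 16.0], 0.76)]
marker_pen [([374.0, 36.0, 13.0], 0.66)]
jar_powder [([617.0, -328.0, 92.0], 0.67)]
groove_left [([510.0, 84.0, 37.0], 0.75)]
groove_right [([510.0, 85.0, 39.0], 0.72), ([511.0, 113.0, 33.0], 0.24)]
side 55.033811025101876 258.2192622751931 185.29983124508487 [[0.9983, -0.0253, 0.0534, 464.3261], [-0.0589, -0.5036, 0.8619, -1031.6626], [0.005, -0.8635, -0.5042, 665.5764], [0.0, 0.0, 0.0, 1.0]]
release_rail [([506.0, 35.0, 38.0], 0.64)]
jaw [([604.0, 65.0, 52.0], 0.69), ([511.0, 39.0, 40.0], 0.25)]
clamped_cast [([656.0, 70.0, 88.0], 0.92)]
clamp [([620.0, 54.0, 27.0], 0.89), ([600.0, 63.0, 49.0], 0.65)]
marker_pen [([372.0, 24.0, 14.0], 0.43)]
jar_powder [([618.0, -365.0, 59.0], 0.83), ([513.0, 125.0, 29.0], 0.32)]
groove_left [([511.0, 38.0, 36.0], 0.62)]
groove_right [([510.0, 37.0, 41.0], 0.96)]
```

View pics/top0.png

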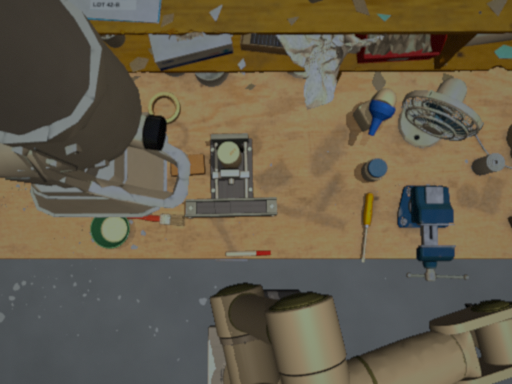

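View pics/side0.png

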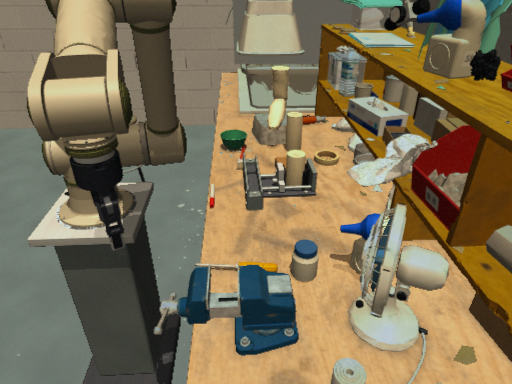

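```bash
python3 - <<'E'
import cv2
a=cv2.imread('pics/top0.png')[125:225,170:290]
b=cv2.imread('pics/side0.png')[140:220,230:330]
cv2.imwrite('pics/c1.png',cv2.resize(a,(720,600),interpolation=cv2.INTER_CUBIC))
cv2.imwrite('pics/c2.png',cv2.resize(b,(700,560),interpolation=cv2.INTER_CUBIC))
E
```

```text
(no output)
```

View pics/c1.png

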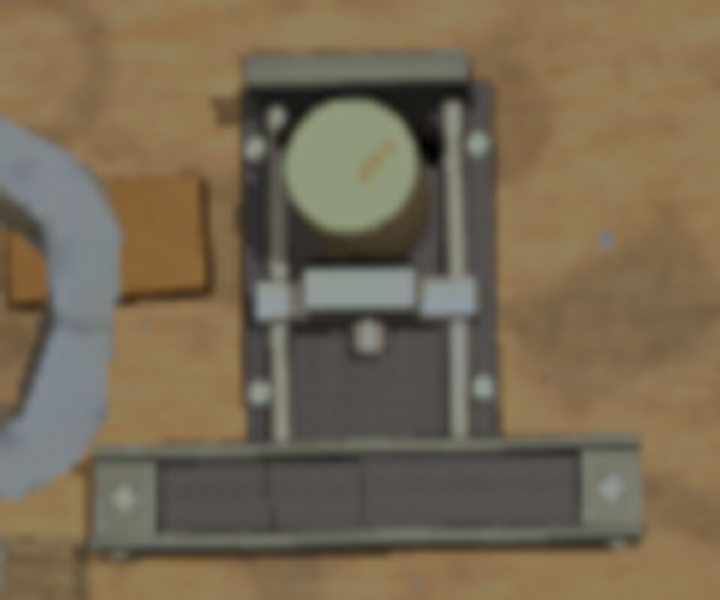

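View pics/c2.png

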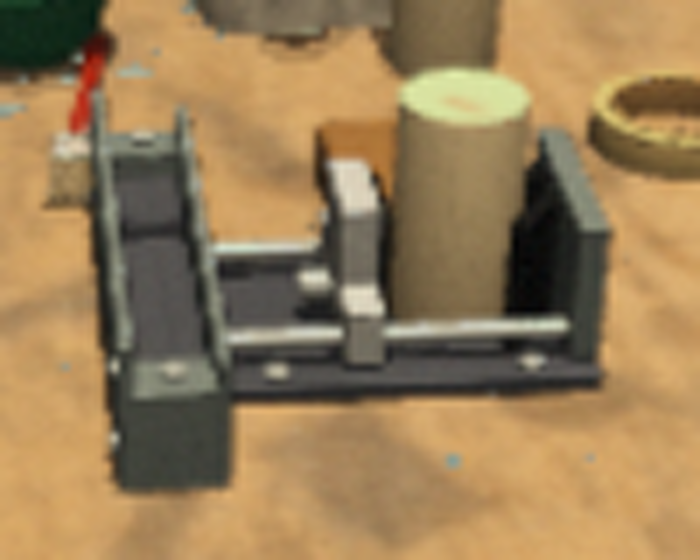

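```bash
python3 - <<'E'
import cv2,numpy as np
a=cv2.imread('pics/top0.png')[0:270,0:200]
b=cv2.imread('pics/side0.png')[0:150,210:320]
cv2.imwrite('pics/c3.png',np.hstack([cv2.resize(a,(400,540)),cv2.resize(b,(396,540),interpolation=cv2.INTER_CUBIC)]))
# rail corner rays at known heights (crop c1 px -> world)
from rig import viewer
d=viewer.capture('top'); T=d['pose']; f=192/np.tan(np.radians(d['vertical_fov']/2))
def w(u,v,z):
    u=170+(u+.5)/6-.5; v=125+(v+.5)/6-.5
    r=T[:3,:3]@np.array([(u-d['cx'])/f,(v-d['cy'])/f,1]); return T[:3,3]+r*(z-T[2,3])/r[2]
for n,u,v,z in [('boltL',124,497,58),('boltR',611,488,58),('rearL',93,446,68),('rearR',640,438,68),('frontL',91,546,80),('frontR',641,541,80),('floorinL',158,495,40),('floorinR',582,488,40),('seamA',270,494,40),('seamB',362,492,40),('cast',352,166,132)]:
    print(n,np.round(w(u,v,z),1))
E
```

```text
boltL [506.1 207.3  58. ]
boltR [510.4 -32.5  58. ]
rearL [530.5 221.3  68. ]
rearR [534.3 -46.5  68. ]
frontL [481.1 219.6  80. ]
frontR [483.5 -46.5  80. ]
floorinL [508.1 193.2  40. ]
floorinR [511.5 -18.4  40. ]
seamA [508.5 137.3  40. ]
seamB [509.5  91.3  40. ]
cast [657.8  90.3 132. ]
```

View pics/c3.png

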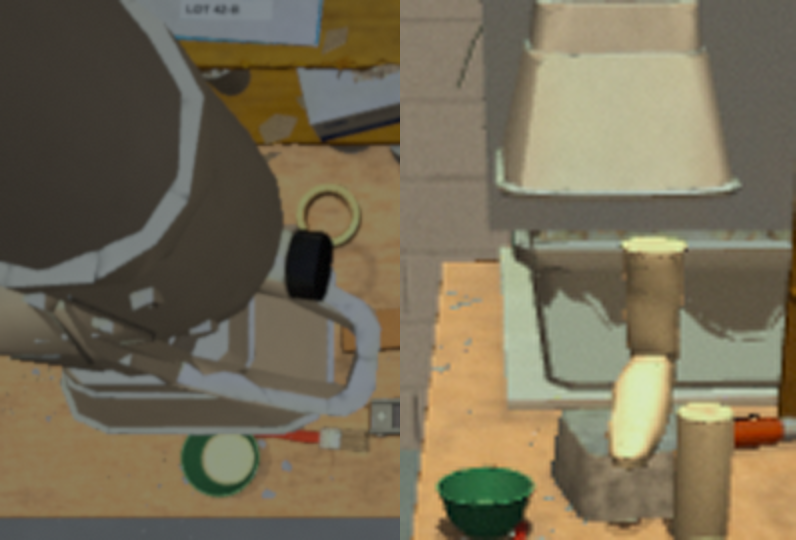

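```bash
python3 -m pendant '0 0 0 0.145; 0 0 0 0.145; 0 0 0 0.145; 0 0 0 0' 0 40; python3 -m pendant '0.0206 -0.0455 0 0; 0.0206 -0.0455 0 0; 0.0206 -0.0455 0 0; 0.0206 -0.0455 0 0; 0.0206 -0.0455 0 0; 0.0206 -0.0455 0 0; 0.0206 -0.0455 0 0; 0 0 0 0'
```

```text
time_s: 1.45
eef_pos: [228.2, -472.8, 231.3]
ee_rot: [-0.0, 1.0, 0.008, 0.0]
force: [-0.6, -0.6, -0.3]
grip_width: 0.145
grip_force: 0.0
time_s: 2.45
eef_pos: [368.4, -149.9, 231.5]
ee_rot: [0.0, 1.0, 0.011, 0.0]
force: [0.2, 0.2, -0.1]
grip_width: 0.004
grip_force: 0.0
```

```bash
python3 -m pendant '0.0206 -0.0455 0 0; 0.0206 -0.0455 0 0; 0.0206 -0.0455 0 0; 0.0206 -0.0455 0 0; 0.0206 -0.0455 0 0; 0.0206 -0.0455 0 0; 0.0206 -0.0455 0 0; 0 0 0 0; 0 0 0 0'; python3 -m pendant '0 0 0.03 0; 0 0 0.03 0; 0 0 0.03 0; 0 0 0.02 0; 0 0 0.01 0; 0 0 0 0; 0 0 0 0'
python3 - <<'E'
from rig import ctrl, viewer
import cv2,numpy as np
t=viewer.capture('top')['color'][120:225,150:290,::-1]; s=viewer.capture('side')['color'][100:220,200:340,::-1]
cv2.imwrite('pics/n1.png',np.hstack([cv2.resize(t,(400,300)),cv2.resize(s,(400,300),interpolation=cv2.INTER_CUBIC)]))
x=ctrl.sense();print(x['eef_pos'],x['ee_rot'],x['force'])
E
```

```text
time_s: 3.58
eef_pos: [507.3, 167.3, 231.0]
ee_rot: [0.0, 1.0, 0.008, -0.0]
force: [0.0, -0.4, -0.0]
grip_width: -0.0
grip_force: 0.0
time_s: 4.45
eef_pos: [507.7, 168.1, 112.3]
ee_rot: [-0.0, 1.0, 0.007, 0.001]
force: [1.0, -0.2, 0.4]
grip_width: -0.004
grip_force: 0.0
[507.5556262  168.34739091 112.08575149] [-7.07181172e-05  9.99972361e-01  7.40131828e-03  7.01695970e-04] [-0.10371417 -1.13471153 -0.36384712]
```

View pics/n1.png

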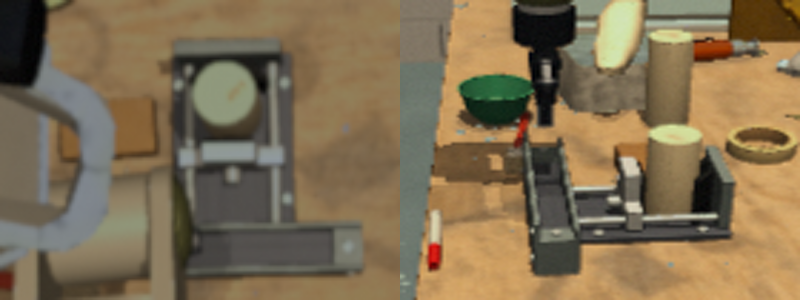

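The tip (side crop, about 545,123) hangs centred over the far (left) end of the groove (545,150). I'll lower it to the floor.

```bash
python3 -m pendant '0 0 0.025 0; 0 0 0.02 0; 0 0 0.01 0; 0 0 0.007 0; 0 0 0.004 0; 0 0 0 0; 0 0 0 0'; python3 -m pendant '0 0 0.002 0; 0 0 0.002 0; 0 0 0.001 0; 0 0 0 0'
```

```text
time_s: 5.42
eef_pos: [507.4, 168.5, 45.7]
ee_rot: [-0.0, 1.0, 0.007, 0.0]
force: [0.1, -0.5, 0.4]
grip_width: 0.001
grip_force: 0.0
time_s: 5.92
eef_pos: [507.2, 168.4, 40.4]
ee_rot: [0.0, 1.0, 0.007, -0.0]
force: [-1.7, -0.3, 1.8]
grip_width: 0.0
grip_force: 1.0
```

```bash
python3 -m pendant '0 0 0.0005 0; 0 0 0 0; 0 0 0 0'; python3 -m pendant '0 0 0.0005 0; 0 0 0 0; 0 0 0 0'
```

```text
time_s: 6.3
eef_pos: [507.2, 168.4, 40.4]
ee_rot: [0.0, 1.0, 0.007, 0.0]
force: [-3.5, -0.3, 8.3]
grip_width: 0.003
grip_force: 3.8
time_s: 6.68
eef_pos: [507.2, 168.4, 40.3]
ee_rot: [0.0, 1.0, 0.008, 0.0]
force: [-5.4, -1.3, 13.1]
grip_width: 0.003
grip_force: 6.4
```

```bash
python3 -m pendant '0 0.004 0 0; 0 0.004 0 0; 0 0.004 0 0; 0 0.004 0 0; 0 0.004 0 0; 0 0 0 0'; python3 -m pendant '0 0.004 0 0; 0 0.004 0 0; 0 0.004 0 0; 0 0.004 0 0; 0 0 0 0';  python3 -m pendant '0 0.003 0 0; 0 0.003 0 0; 0 0 0 0'
```

```text
time_s: 7.42
eef_pos: [508.5, 148.7, 40.4]
ee_rot: [-0.0, 1.0, 0.007, 0.001]
force: [-0.8, 1.8, 8.6]
grip_width: -0.002
grip_force: 4.1
time_s: 8.05
eef_pos: [508.3, 132.5, 39.9]
ee_rot: [-0.0, 1.0, 0.007, 0.001]
force: [0.2, 1.8, 5.6]
grip_width: 0.004
grip_force: 2.8
time_s: 8.43
eef_pos: [507.6, 126.1, 39.1]
ee_rot: [0.0, 1.0, 0.007, -0.0]
force: [-0.5, -0.2, -0.6]
grip_width: -0.0
grip_force: 0.0
```

The contact force vanished and the tip fell to 39.1 at y≈126, which is the notch edge. I'll move towards its middle (seam estimate y≈114) while pressing a little.

```bash
python3 -m pendant '0 0.003 0.0005 0; 0 0.003 0.0005 0; 0 0.003 0 0; 0 0.0025 0 0; 0 0 0 0'; python3 -m pendant '0 0 0.002 0; 0 0 0.002 0; 0 0 0.002 0; 0 0 0 0; 0 0 0 0'
```

```text
time_s: 9.05
eef_pos: [508.0, 114.7, 38.3]
ee_rot: [-0.0, 1.0, 0.007, 0.0]
force: [-0.1, 0.1, -0.5]
grip_width: -0.003
grip_force: 0.0
time_s: 9.68
eef_pos: [508.0, 114.9, 32.3]
ee_rot: [0.0, 1.0, 0.007, -0.0]
force: [0.8, 0.1, -0.9]
grip_width: 0.003
grip_force: 0.0
```

```bash
python3 -m pendant '0 0 0.002 0; 0 0 0.002 0; 0 0 0 0; 0 0 0 0'; python3 -m pendant '0 0 0.002 0; 0 0 0.002 0; 0 0 0.0015 0; 0 0 0 0; 0 0 0 0'; python3 -m pendant '0 0 0.0015 0; 0 0 0 0; 0 0 0 0; 0 0 0 0'
```

```text
time_s: 10.18
eef_pos: [508.1, 114.9, 28.4]
ee_rot: [-0.0, 1.0, 0.007, 0.0]
force: [-0.2, -0.5, 2.9]
grip_width: 0.001
grip_force: 1.4
time_s: 10.8
eef_pos: [508.1, 114.9, 23.0]
ee_rot: [-0.0, 1.0, 0.007, 0.0]
force: [-0.6, 0.9, 6.5]
grip_width: -0.001
grip_force: 3.3
time_s: 11.3
eef_pos: [508.2, 115.0, 21.9]
ee_rot: [-0.0, 1.0, 0.007, 0.0]
force: [-3.0, 1.0, 11.3]
grip_width: -0.001
grip_force: 5.7
```

```bash
python3 -m pendant '0 0 0.0007 0; 0 0 0 0; 0 0 0 0; 0 0 0 0; 0 0 0 0; 0 0 0 0'
python3 - <<'E'
from rig import viewer
import cv2,numpy as np
t=viewer.capture('top')['color'][120:225,150:290,::-1]; s=viewer.capture('side')['color'][100:220,200:340,::-1]
cv2.imwrite('pics/n2.png',np.hstack([cv2.resize(t,(400,300)),cv2.resize(s,(400,300),interpolation=cv2.INTER_CUBIC)]))
E
```

```text
time_s: 12.05
eef_pos: [508.2, 115.0, 21.8]
ee_rot: [0.0, 1.0, 0.007, 0.0]
force: [-4.5, 1.6, 16.4]
grip_width: 0.003
grip_force: 8.9
```

View pics/n2.png

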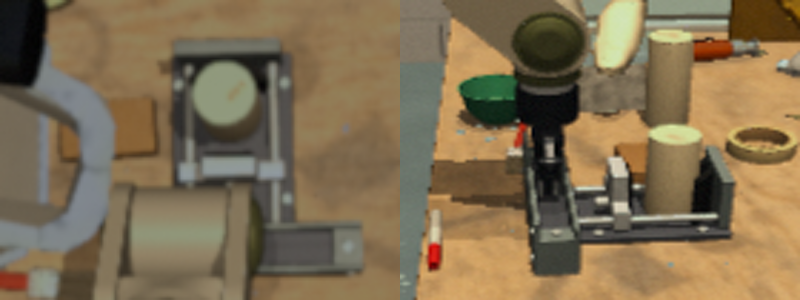

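The jaw has moved from about (630,190) to (618,195) in the side crop, away from the cast, and the cast hasn't moved. The key is on its firm stop: 16 N with no further travel. Handing in.

```bash
python3 -c "
from rig import ctrl
print(ctrl.finish_job())"
```

```text
the job is handed in; nothing more can be done
None
```

The tip found the notch by feel from the left end, and the job was handed in at about 12 s with the key held against its stop (about 16 N), the jaw open and the cast in place.

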